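# Which leg has its glide plate?

## Task

The two short wooden furniture legs look alike standing up, but only one already has its round steel glide plate fitted underneath. Tip both legs over onto their sides on the bench so that their undersides can be read, and only then put the leg with the steel plate into the plywood tray, lying flat on its floor. Leave the other leg lying on its side on the bench, outside the tray.

Things in the scene. Friction and masses are not known exactly. Their poses are not given: they have to be found in the camera images.
- leg_1: wooden furniture leg, at first upright on its foot: square block 44x44x95 mm plus a round tenon (20 mm thick, 22 mm long) on top, 0.15 kg. Origin: centre of its underside; z runs up through the tenon, x is square to a side face and first points away from the robot (within 20 degrees). Topples once leant 25 degrees. Its underside has the plate: a flush steel disc 32 mm across with a small dark hole in its middle.
- leg_2: wooden furniture leg, at first upright on its foot: square block 44x44x95 mm plus a round tenon (20 mm thick, 22 mm long) on top, 0.15 kg. Origin: centre of its underside; z runs up through the tenon, x is square to a side face and first points away from the robot (within 20 degrees). Topples once leant 25 degrees. Its underside is bare wood with only a small dark hole.
- leg_1_mid (a point): the middle of the square block of leg_1, near its centre of mass, 47.5 mm up its z axis from its underside (22 mm above what it lies on when on its side)
- tray: an open plywood tray, fixed to the bench to the right of the legs, 160 mm (its x) by 200 mm (its y) and 30 mm high outside; walls and floor are 6 mm thick, so a leg fits in along either side. Origin: centre of its underside, on the bench top.
Not all that is in view belongs to the job. Leave any blue, purple or yellow look-alike of the leg_1 alone.

How it is judged (in metres and radians):
On the way:
1. both legs lie on their sides on the bench, outside the tray (angle between leg_1's own z axis and vertical between 1.4 and 1.74 rad and height (world z) of leg_1 between 0.01 and 0.034 m and horizontal distance between each of leg_1, leg_2 and tray above 0.13 m and angle between leg_2's own z axis and vertical between 1.4 and 1.74 rad and height (world z) of leg_2 between 0.01 and 0.034 m), for 0.2 s.
At the end, for the whole second after the job is handed in: The plated leg lies on its side (within 10 degrees) on the tray's floor: its middle within 60 mm in x and 80 mm in y of the tray's centre, 18 to 32 mm above the bench. The other lies on its side (within 10 degrees) on the bench, its foot over 130 mm from the tray's centre. Both at rest (angle between leg_1's own z axis and vertical between 1.4 and 1.74 rad and x of leg_1_mid in the frame of tray between -0.06 and 0.06 m and y of leg_1_mid in the frame of tray between -0.08 and 0.08 m and z of leg_1_mid in the frame of tray between 0.018 and 0.032 m and linear speed of each of leg_1, leg_2 below 0.02 m/s and angular speed of each of leg_1, leg_2 below 0.2 rad/s and angle between leg_2's own z axis and vertical between 1.4 and 1.74 rad and height (world z) of leg_2 between 0.01 and 0.034 m and horizontal distance between leg_2 and tray above 0.13 m); the robot touches nothing.
It also fails if it takes over 51 s, if anything falls off the work surface, if the arm or the gripper's body presses on something with over 40 N, if the wrist force passes 120 N, or if a joint passes its speed limit or range.

## Robot

A 6-joint arm with a two-finger parallel gripper is mounted at the origin on a cart in front of the work surface, level with it; the furniture and walls round the work are solid. World frame = base frame: x ahead of the robot, y to its left, z up, the work surface at z = 0. Lengths are in m, angles in degrees, forces in N, time in s.
With the tool pointing down it reaches from about 0.4 to 0.825 m from the base axis. Payload 7 kg.
Tool frame: the origin (TCP) lies between the finger pads; the fingertips stand 17 mm ahead of it and the grasp point (between the pads) lies 2 mm behind it; x points along the fingers, y is the direction in which the jaws open and shut, and the axes are right-handed (so a half turn about x gives the same grasp; the last joint's range is limited). The gripper opens to 88 mm and grips with 3 to 60 N. Pads are 19 mm wide; open, the fingers measure 130 mm over their backs; the gripper's body (78 mm by 193 mm) begins 47 mm behind the grasp point.
Start: joints at [83.371, 20.546, 0.682, 0, -70.136, -16.507], TCP at [0.265, 0.621, 0.211] pointing down, gripper open.
Joint ranges: [-176.03, 176.03], [-82.01, 121.73], [-58.28, 71.71], [-173.87, 95.51], [-174.79, -0.11], [-173.66, 173.66]. Speed limits (degrees/s): [136.94, 136.94, 172.46, 180, 180, 180].

## Interface

Orientations are given as [roll, pitch, yaw] about the fixed x, y, z axes, in that order (R = Rz(yaw) Ry(pitch) Rx(roll)).
In Python, from plant import r gives the robot as it stands.
- The arm moves only by the shell command python3 -m jog 'ROWS' [FORCE]. ROWS is a JSON object of lists of equal length, an entry for each row: "fingers": the opening, from 0 (shut) to 1 (fully open); "dp": the shift along the tool's x, y, z in mm, a list of three; "twist": the turn about the tool's x in degrees. In form: {"fingers": [fingers, ...], "dp": [[dx, dy, dz], ...], "twist": [twist, ...]}. A call has exactly 5 rows; each row is the pose to reach, as a shift and turn from the pose measured when the call began, along the tool's axes at that moment; what a row does not reach only later rows make up. A row lasts 1/10 s, in which the tool goes at most 50 mm and 8.59 degrees, less where a joint would pass 70% of its speed; a pose out of reach is approached as far as the arm can. A call with a gripper value outside its range is refused whole. The fingers move at their own pace and stop on an object; FORCE is the grip in N (left out, the last holds). Time passes only in rows, so rows that repeat a pose let the fingers close, or fill a call up. It gives the time, the measured TCP pose, the force and the opening at its end, in the units of the state.
- r.get_state(): the state, without advancing time (a new reading comes with each control period).
- r.capture(name): name is "side" or "top"; returns a dict with "frame" (420x560x3 uint8, red, green, blue), "intrinsics" (3x3 intrinsics, pixels), "pose" (4x4, takes a point from camera to world coordinates). Camera axes: x right, y down, z forward; pixel columns grow to the right and rows downward; lengths in m; the calibration is good to about 2 mm. A picture is of the moment at which its call begins. There is no depth.
- r.close_job(): hands the job in, once; it reports no verdict.
The state is a dict: "time_s": time; "joints": joint angles; "qd": joint speeds; "joint_torque": joint torques, N m; "tcp_pos": TCP position; "eef_rot": TCP orientation; "contact_force": force on the tool from outside, world axes, zero at the start; "moment": the same for the moment, N m; "gripper_width": finger opening in m.
Only numpy, scipy, OpenCV 4.12 (cv2) and the standard library are available. Lean on these libraries where they do the work, as an engineer would, in place of code of your own. Each camera call takes 0.05 s, during which the arm holds its last target. There are 200 camera calls.

## Working session

There is one attempt and no reset: what is moved stays moved. The work goes in short steps, Python scripts to look and compute and a shell command to move; the robot and the scene stay as the last step left them, time stands still between calls to the robot, and variables do not carry over. Pictures are saved under pics/ and viewed, on a budget of 10 in all, crops included, one or two more only if the job needs it, and the job is handed in when it is done.

```bash
mkdir -p pics; ls; cat > h.py <<'E'
import numpy as np, cv2
from plant import r
from scipy.spatial.transform import Rotation as Ro
def snap(name,fn,crop=None,sc=1):
    c=r.capture(name); im=np.array(c["frame"])[:,:,::-1]
    np.savez('cal_'+name,K=c["intrinsics"],T=c["pose"])
    if crop: im=im[crop[1]:crop[3],crop[0]:crop[2]]
    if sc!=1: im=cv2.resize(im,None,fx=sc,fy=sc,interpolation=cv2.INTER_CUBIC)
    if fn: cv2.imwrite('pics/'+fn,im)
    return c
def px2w(name,u,v,z):
    d=np.load('cal_'+name+'.npz');T=d['T']
    ray=T[:3,:3]@np.linalg.inv(d['K'])@[u,v,1]; o=T[:3,3]
    return o+ray*(z-o[2])/ray[2]
def w2px(name,p):
    d=np.load('cal_'+name+'.npz');T=d['T']
    q=d['K']@(T[:3,:3].T@(np.array(p)-T[:3,3])); return q[:2]/q[2]
def totool(p):
    s=r.get_state(); R=Ro.from_euler('xyz',s["eef_rot"],degrees=True).as_matrix()
    return R.T@(np.array(p)-s["tcp_pos"])*1000
E
python3 - <<'E'
from h import *
a=snap("side",None);b=snap("top",None)
im=np.hstack([cv2.resize(np.array(x["frame"])[:,:,::-1],(400,300)) for x in (a,b)])
cv2.imwrite('pics/1.png',cv2.resize(np.array(b["frame"])[:,:,::-1],None,fx=1.4,fy=1.4)); 
cv2.imwrite('pics/2.png',cv2.resize(np.array(a["frame"])[:,:,::-1],None,fx=1.4,fy=1.4))
s=r.get_state();print(s); print(Ro.from_euler('xyz',s["eef_rot"],degrees=True).as_matrix().round(3))
for x in(a,b):print(np.round(x["pose"],3).tolist(),np.round(x["intrinsics"],1).tolist())
E
```

```text
pics
{'time_s': 0.1, 'joints': array([ 8.33730349e+01,  2.05873276e+01,  6.40864888e-01, -1.71175248e-02,
       -7.01345393e+01, -1.65064876e+01]), 'qd': array([-0.02075129, -0.06550898,  0.1751872 , -0.00362674,  0.01088437,
        0.00392567]), 'joint_torque': array([-2.46845695e-03, -5.84163237e+01,  2.93749398e+01,  7.01562837e+00,
        1.01862982e-02, -4.32853369e-05]), 'tcp_pos': array([0.26504719, 0.62031313, 0.20973236]), 'eef_rot': array([  95.27131528,   89.91741444, -107.8679655 ]), 'contact_force': array([ 0.06838267,  0.49437154, -0.34673269]), 'moment': array([ 0.01251368,  0.01009304, -0.00189929]), 'gripper_width': 0.08762050428640672}
[[-0.    -0.393 -0.92 ]
 [-0.001 -0.92   0.393]
 [-1.     0.001 -0.   ]]
[[0.984, -0.103, 0.142, 0.421], [-0.176, -0.538, 0.824, -0.827], [-0.008, -0.836, -0.548, 0.616], [0.0, 0.0, 0.0, 1.0]] [[408.9, 0.0, 281.6], [0.0, 408.9, 213.1], [0.0, 0.0, 1.0]]
[[-0.024, -0.978, 0.205, 0.339], [-1.0, 0.024, -0.001, 0.032], [-0.004, -0.205, -0.979, 1.161], [0.0, 0.0, 0.0, 1.0]] [[400.5, 0.0, 269.5], [0.0, 400.5, 217.7], [0.0, 0.0, 1.0]]
```

View pics/1.png

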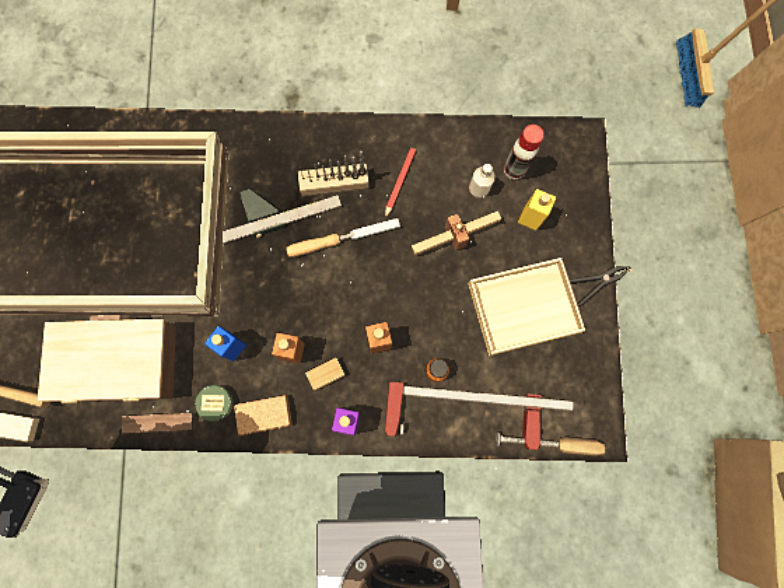

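View pics/2.png

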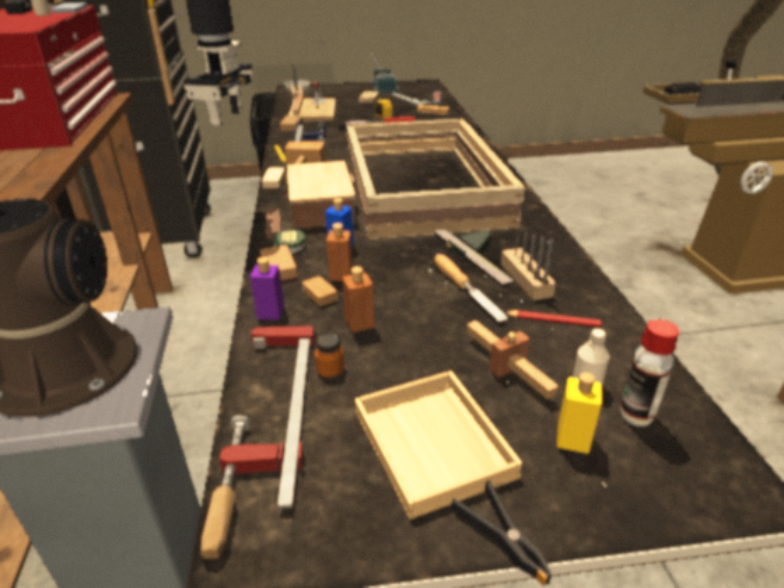

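The top view (scaled 1.4) shows what could be taken for a leg: orange-brown at (287,347) and (379,336), blue (224,344), purple (345,420) and yellow (538,208). There's also a mallet head at (458,230) and a jar at (438,370). By colour and shape I choose the two orange-brown ones. The tray is at (527,306).

```bash
python3 - <<'E'
from h import *
for n,u,v,z in [("A tenon",286,341,.117),("B tenon",379,332,.117),("blue",217,340,.117),("purple",345,420,.117),("block",325,374,.02),("jar",438,369,.05),
 ("tray1",470,282,.03),("tray2",563,260,.03),("tray3",584,330,.03),("tray4",492,354,.03),("chisel tip",398,224,.0),("chisel hand",288,249,.01),("sawtip",225,240,0),("frame corner",213,312,.06),("clamp",395,385,.02),("clampend",402,435,.02),("plyblock corner",163,398,.05),("plyblock2",165,320,.05),("sanding",290,398,.03),("mallet",415,250,.01)]:
    print(n,px2w("top",u/1.4,v/1.4,z).round(3))
for n,u,v in [("A",338,230),("B",357,272)]: print(n,px2w("side",u/1.4,v/1.4,.117).round(3))
a=snap("top",None);im=np.array(a["frame"])[215:285,140:300,::-1]
cv2.imwrite('pics/3.png',cv2.resize(im,None,fx=5,fy=5,interpolation=cv2.INTER_CUBIC))
E
```

```text
A tenon [0.492 0.204 0.117]
B tenon [0.505 0.029 0.117]
blue [0.497 0.334 0.117]
purple [0.344 0.095 0.117]
block [0.437 0.14  0.02 ]
jar [ 0.439 -0.086  0.05 ]
tray1 [ 0.619 -0.163  0.03 ]
tray2 [ 0.662 -0.36   0.03 ]
tray3 [ 0.513 -0.389  0.03 ]
tray4 [ 0.468 -0.199  0.03 ]
chisel tip [ 0.761 -0.018  0.   ]
chisel hand [0.706 0.219 0.01 ]
sawtip [0.733 0.358 0.   ]
frame corner [0.562 0.36  0.06 ]
clamp [ 0.411 -0.001  0.02 ]
clampend [ 0.313 -0.012  0.02 ]
plyblock corner [0.395 0.455 0.05 ]
plyblock2 [0.55 0.46 0.05]
sanding [0.39  0.209 0.03 ]
mallet [ 0.697 -0.053  0.01 ]
A [0.486 0.183 0.117]
B [0.502 0.016 0.117]
```

View pics/3.png

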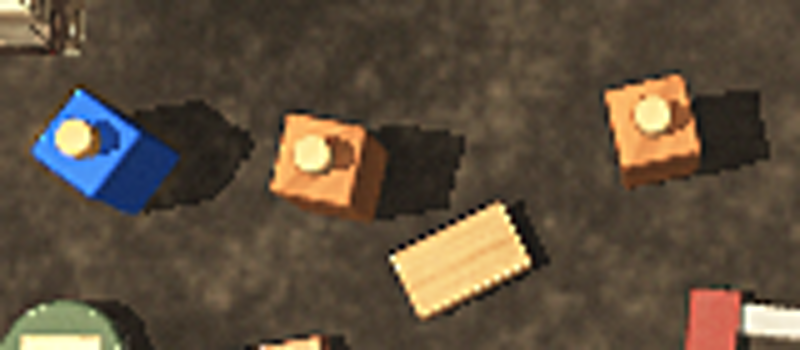

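Crop check: the two orange-brown blocks with tenons, at crop (313,153) and (655,115), are the legs, with yaws near -11° and +11°. Blue (75,137) is a look-alike. I'll push each leg over away from the robot, leaning on its near side near the top. That direction is clear for both.

```bash
python3 - <<'E'
from h import *
print(totool([.4235,.217,.21]).round(), totool([.4235,.217,.095]).round())
E
```

```text
[   0.  309. -304.] [ 115.  309. -304.]
```

```bash
python3 -m jog '{"fingers":[0,0,0,0,0],"dp":[[0,34,-34],[0,68,-67],[0,102,-100],[0,136,-134],[0,170,-167]],"twist":[-3,-6,-9,-12,-12]}' 30; python3 - <<'E'
from h import *
print(totool([.4235,.217,.21]).round(), r.get_state()["eef_rot"])
E
```

```text
time_s: 0.65
tcp_pos: [0.3521, 0.3964, 0.2099]
eef_rot: [82.8, 89.9, -108.2]
contact_force: [1.3, -0.3, -0.3]
gripper_width: 0.0531
[   0.  162. -104.] [  82.77561794   89.91353772 -108.24241325]
```

```bash
python3 -m jog '{"fingers":[0,0,0,0,0],"dp":[[0,40,-26],[0,80,-52],[0,120,-78],[0,162,-104],[0,162,-104]],"twist":[0,0,0,0,0]}'; python3 -m jog '{"fingers":[0,0,0,0,0],"dp":[[30,0,0],[60,0,0],[90,0,0],[115,0,0],[115,0,0]],"twist":[0,0,0,0,0]}';  python3 - <<'E'
from h import *
print(totool([.4235,.217,.095]).round())
E
```

```text
time_s: 1.15
tcp_pos: [0.4239, 0.213, 0.2102]
eef_rot: [77.8, 89.9, -113.5]
contact_force: [0.1, 1.3, 0.1]
gripper_width: 0.0132
time_s: 1.65
tcp_pos: [0.4218, 0.2111, 0.0922]
eef_rot: [60.6, 89.5, -130.7]
contact_force: [0.1, -0.7, 0.5]
gripper_width: 0.0006
[-3. -6. -1.]
```

```bash
python3 -m jog '{"fingers":[0,0,0,0,0],"dp":[[0,-6,-10],[0,-6,-20],[0,-6,-30],[0,-6,-40],[0,-6,-48]],"twist":[0,0,0,0,0]}'; python3 -m jog '{"fingers":[0,0,0,0,0],"dp":[[0,0,-9],[0,0,-18],[0,0,-27],[0,0,-36],[0,0,-42]],"twist":[0,0,0,0,0]}';  python3 - <<'E'
from h import *
snap("side","4.png",(190,120,350,240),5)
E
```

```text
time_s: 2.15
tcp_pos: [0.4713, 0.2075, 0.0925]
eef_rot: [61.3, 89.6, -130.1]
contact_force: [-0.4, 0.5, 0.1]
gripper_width: 0.0002
time_s: 2.65
tcp_pos: [0.5133, 0.1991, 0.0922]
eef_rot: [61.9, 89.6, -129.4]
contact_force: [0.0, 0.8, 0.5]
gripper_width: 0.0007
```

View pics/4.png

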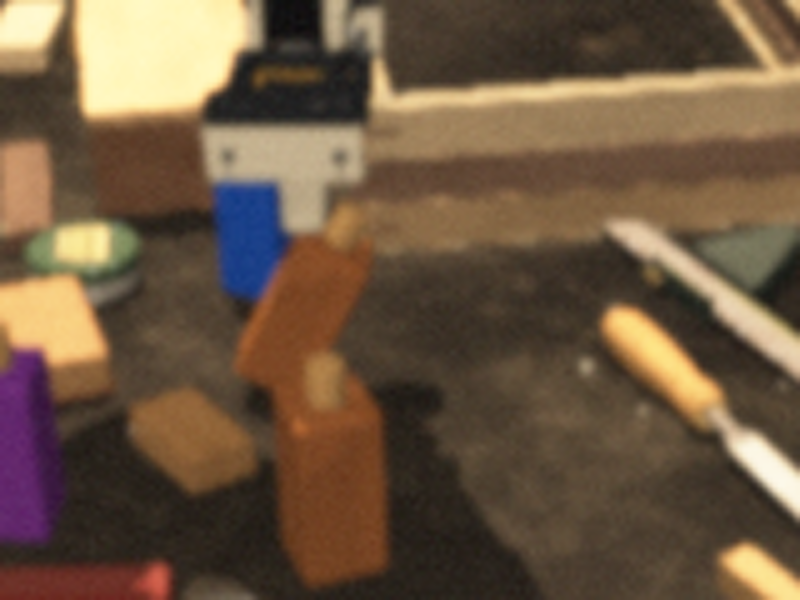

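The picture shows leg A at (305,310) leaning about 25–30° away and tipping as planned. A little more push, then I'll lift clear.

```bash
python3 -m jog '{"fingers":[0,0,0,0,0],"dp":[[0,0,-10],[0,0,-18],[0,0,-18],[-30,0,0],[-60,0,0]],"twist":[0,0,0,0,0]}'; python3 - <<'E'
from h import *
# B start point: 70mm before B along -x_B (yaw 11)
p=np.array([.505-.07*.98,.029-.07*.19,.17]);print(p,totool(p).round())
E
```

```text
time_s: 3.2
tcp_pos: [0.5121, 0.1988, 0.1519]
eef_rot: [57.0, 89.4, -134.3]
contact_force: [0.7, 1.1, 0.5]
gripper_width: 0.0005
[0.4364 0.0157 0.17  ] [-16. 195.  38.]
```

```bash
python3 -m jog '{"fingers":[0,0,0,0,0],"dp":[[-16,38,8],[-16,78,16],[-16,118,24],[-16,158,31],[-16,195,38]],"twist":[-5,-10,-15,-20,-22]}'; python3 -m jog '{"fingers":[0,0,0,0,0],"dp":[[0,0,0],[20,0,0],[45,0,0],[75,0,0],[75,0,0]],"twist":[0,0,0,0,0]}';python3 - <<'E'
from h import *
p=np.array([.505-.07*.98,.029-.07*.19,.095]);print(p,totool(p).round())
E
```

```text
time_s: 3.7
tcp_pos: [0.4354, 0.0139, 0.17]
eef_rot: [35.1, 89.4, -134.1]
contact_force: [0.6, -0.4, 0.5]
gripper_width: 0.0007
time_s: 4.2
tcp_pos: [0.4324, 0.0125, 0.0922]
eef_rot: [25.5, 89.1, -143.7]
contact_force: [-0.4, -0.1, 0.4]
gripper_width: 0.0003
[0.4364 0.0157 0.095 ] [-3. -2. -4.]
```

```bash
python3 -m jog '{"fingers":[0,0,0,0,0],"dp":[[0,-2,-10],[0,-2,-20],[0,-2,-30],[0,-2,-40],[0,-2,-50]],"twist":[0,0,0,0,0]}'; python3 -m jog '{"fingers":[0,0,0,0,0],"dp":[[0,0,-10],[0,0,-20],[0,0,-30],[0,0,-40],[0,0,-50]],"twist":[0,0,0,0,0]}'; python3 -m jog '{"fingers":[0,0,0,0,0],"dp":[[0,0,-8],[0,0,-15],[0,0,-15],[-30,0,0],[-60,0,0]],"twist":[0,0,0,0,0]}';python3 -m jog '{"fingers":[0.5,0.5,0.5,0.5,0.5],"dp":[[-20,0,40],[-40,0,80],[-60,0,120],[-60,0,120],[-60,0,120]],"twist":[0,0,0,0,0]}'; python3 - <<'E'
from h import *
snap("top","5.png",(140,150,300,270),5)
snap("side","6.png",(190,100,390,250),4)
E
```

```text
time_s: 4.7
tcp_pos: [0.4825, 0.0242, 0.092]
eef_rot: [26.3, 89.1, -142.9]
contact_force: [0.4, 0.3, 0.2]
gripper_width: 0.0004
time_s: 5.2
tcp_pos: [0.5324, 0.0337, 0.0912]
eef_rot: [26.3, 89.1, -142.9]
contact_force: [0.1, 0.1, -0.0]
gripper_width: 0.0005
time_s: 5.7
tcp_pos: [0.5308, 0.0335, 0.1509]
eef_rot: [22.2, 88.9, -147.0]
contact_force: [0.9, 0.7, 0.8]
gripper_width: 0.0005
time_s: 6.2
tcp_pos: [0.4135, 0.0118, 0.2141]
eef_rot: [22.6, 89.1, -146.6]
contact_force: [-0.6, -0.9, -0.7]
gripper_width: 0.0349
```

View pics/5.png

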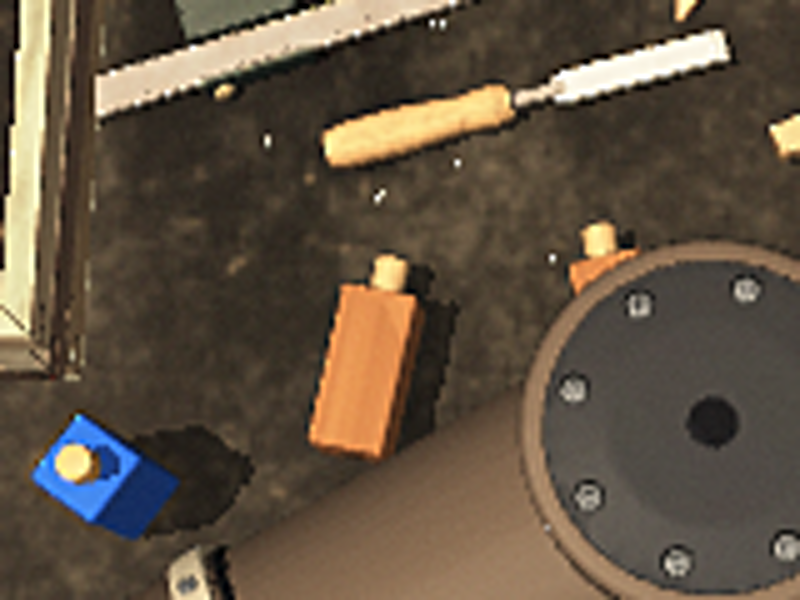

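View pics/6.png

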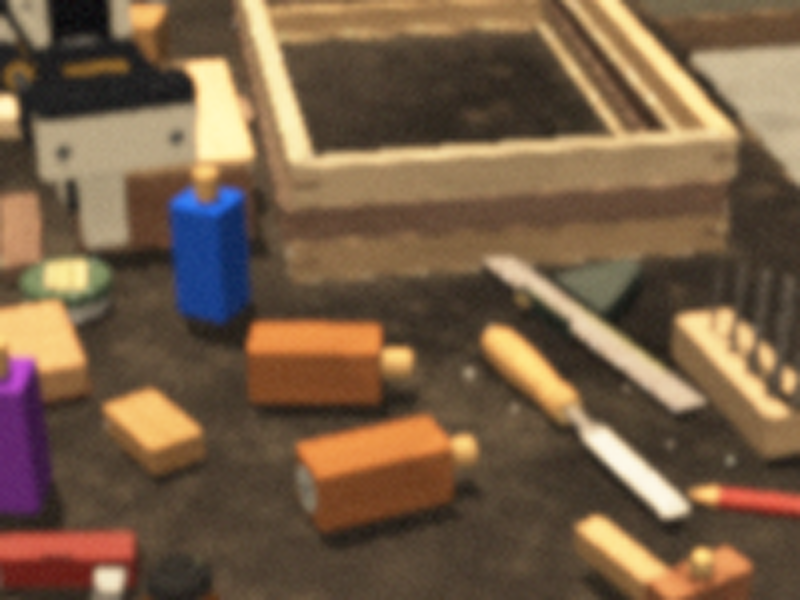

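Both legs lie on their sides. In the side view, leg B at (375,470) shows a grey steel disc on its foot end at (308,490), so B is plated. The foot of leg A (315,365) isn't visible. Next I'll locate B.

```bash
python3 - <<'E'
from h import *
P=[px2w("side",190+x/4,100+y/4,.044) for x,y in [(298,450),(430,415),(453,450),(315,485)]]
for p in P:print(p.round(3))
c=np.mean(P,0);print("c",c)
t=px2w("top",140+600/5,150+236/5,.03);print("tenon top",t.round(3)); t2=px2w("side",190+465/4,100+448/4,.025);print(t2.round(3))
ax=(P[1]+P[2]-P[0]-P[3])[:2];print("yaw",np.degrees(np.arctan2(ax[1],ax[0])))
for z in(.15,.025): print(totool([c[0],c[1],z]).round())
s=r.get_state();print(s["joints"].round(1))
E
```

```text
[0.527 0.044 0.044]
[0.619 0.069 0.044]
[0.624 0.025 0.044]
[0.532 0.003 0.044]
c [0.57548561 0.03518633 0.044     ]
tenon top [0.637 0.057 0.03 ]
[0.639 0.054 0.025]
yaw 14.626509077054186
[  60.    7. -164.]
[ 185.    6. -166.]
[ 29.3  -4.6 -29.    0.1 -66.6  71.5]
```

```bash
python3 -m jog '{"fingers":[1,1,1,1,1],"dp":[[20,2,-40],[40,4,-80],[60,7,-120],[80,7,-160],[100,7,-165]],"twist":[-2,-4,-4,-4,-4]}'; python3 - <<'E'
from h import *
print(totool([.576,.036,.024]).round())
snap("side","7.png",(220,140,370,250),5)
E
```

```text
time_s: 6.8
tcp_pos: [0.5796, 0.035, 0.106]
eef_rot: [18.4, 88.7, -146.8]
contact_force: [-1.1, -0.7, -0.0]
gripper_width: 0.0781
[82. -2.  1.]
```

View pics/7.png

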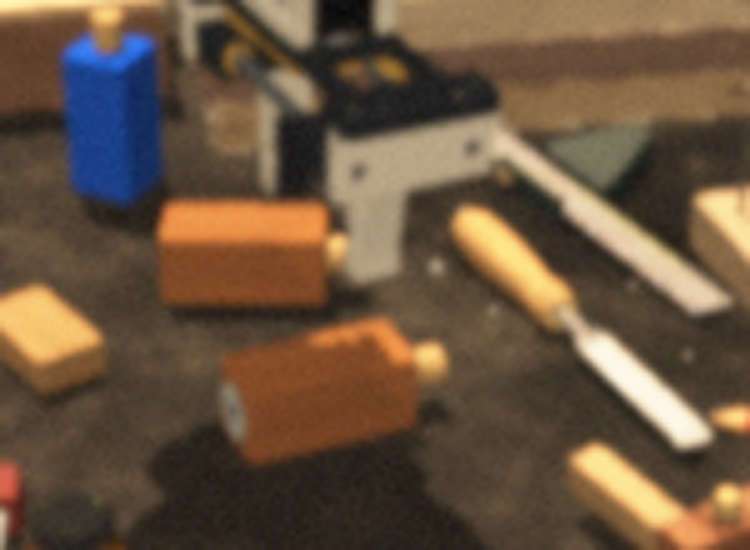

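The gripper stands above leg B, and the steel disc on B's foot at (233,408) is confirmed. Going down to grip.

```bash
python3 -m jog '{"fingers":[1,1,1,1,1],"dp":[[10,-2,1],[30,-2,1],[50,-2,1],[70,-2,1],[78,-2,1]],"twist":[0,0,0,0,0]}' 30;  python3 -m jog '{"fingers":[0,0,0,0,0],"dp":[[2,0,0],[2,0,0],[2,0,0],[2,0,0],[2,0,0]],"twist":[0,0,0,0,0]}' 30;  python3 -m jog '{"fingers":[0,0,0,0,0],"dp":[[0,0,0],[0,0,0],[-20,0,0],[-50,0,0],[-80,0,0]],"twist":[0,0,0,0,0]}' 30; python3 - <<'E'
from h import *
P=[px2w("top",u/1.4,v/1.4,.03) for u,v in[(470,282),(563,260),(584,330),(492,354)]]
c=np.mean(P,0);print(c,totool([c[0],c[1],.1]).round(),r.get_state()["joints"].round(1))
E
```

```text
time_s: 7.35
tcp_pos: [0.5709, 0.0346, 0.0226]
eef_rot: [12.0, 88.3, -153.3]
contact_force: [-1.3, -0.0, -0.2]
gripper_width: 0.0875
time_s: 7.85
tcp_pos: [0.5713, 0.0349, 0.0214]
eef_rot: [12.1, 88.3, -153.3]
contact_force: [0.6, 1.8, -0.2]
gripper_width: 0.0532
time_s: 8.35
tcp_pos: [0.5728, 0.0356, 0.1017]
eef_rot: [11.8, 88.2, -153.6]
contact_force: [1.0, 0.6, -1.5]
gripper_width: 0.0433
[ 0.56532704 -0.27763028  0.03      ] [  6. 301.  86.] [ 23.2  17.5 -19.2   0.1 -55.   81.4]
```

```bash
python3 -m jog '{"fingers":[0,0,0,0,0],"dp":[[0,30,10],[0,70,24],[0,110,40],[0,150,52],[0,190,64]],"twist":[0,0,0,0,0]}';  python3 - <<'E'
from h import *
print(totool([.552,-.281,.1]).round(),r.get_state()["joints"].round(1))
E
```

```text
time_s: 8.85
tcp_pos: [0.5584, -0.1659, 0.1048]
eef_rot: [11.5, 88.2, -153.8]
contact_force: [0.9, 0.9, -1.4]
gripper_width: 0.0434
[  7. 110.  35.] [  3.2  17.9 -18.5   0.8 -55.3 101. ]
```

```bash
python3 -m jog '{"fingers":[0,0,0,0,0],"dp":[[0,35,11],[0,70,22],[5,110,35],[5,110,35],[5,110,35]],"twist":[0,0,0,0,0]}';  python3 - <<'E'
from h import *
print(totool([.552,-.281,.032]).round(),r.get_state()["eef_rot"])
snap("top","8.png",(310,160,470,270),5)
E
```

```text
time_s: 9.35
tcp_pos: [0.5515, -0.2823, 0.1009]
eef_rot: [10.0, 88.2, -155.5]
contact_force: [0.4, 0.5, -1.6]
gripper_width: 0.0434
[69. -1. -3.] [   9.99316204   88.16502222 -155.47261611]
```

```bash
python3 - <<'E'
from h import *
snap("side","9.png",(200,190,400,370),4)
E
```

```text
(no output)
```

View pics/9.png

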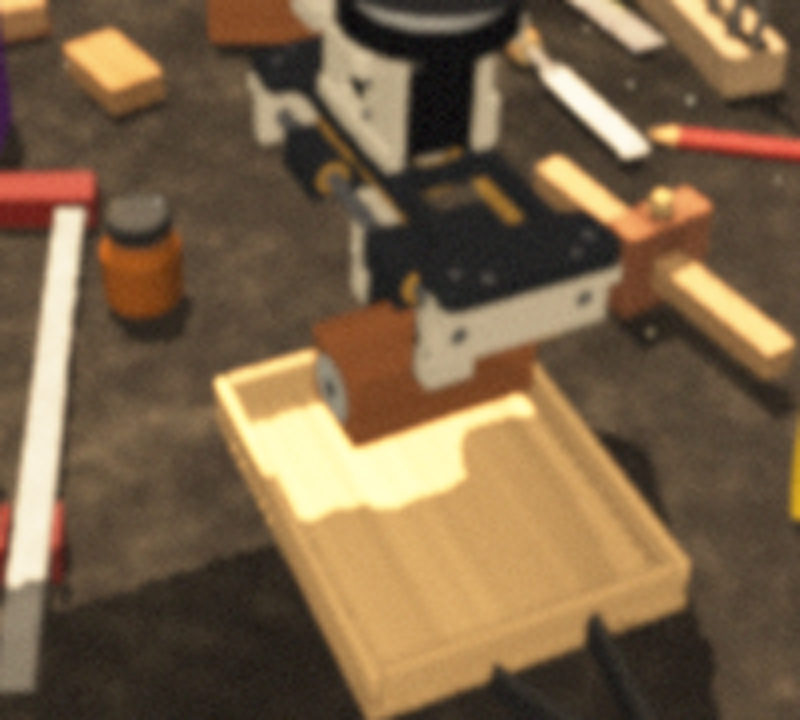

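The held leg's foot (332,385) shows a steel disc with a dark hole in its middle, so it's the right leg, and it hangs over the tray. Lowering.

```bash
python3 -m jog '{"fingers":[0,0,0,0,0],"dp":[[20,0,-1],[40,0,-2],[60,0,-3],[68,0,-3],[71,0,-3]],"twist":[0,0,0,0,0]}'; python3 -m jog '{"fingers":[0.62,0.62,0.62,0.62,0.62],"dp":[[2,0,0],[2,0,0],[2,0,0],[2,0,0],[2,0,0]],"twist":[0,0,0,0,0]}'; python3 -m jog '{"fingers":[0.75,0.75,0.75,0.75,0.75],"dp":[[0,0,0],[-10,0,0],[-40,0,0],[-80,0,0],[-120,0,0]],"twist":[0,0,0,0,0]}'
```

```text
time_s: 9.95
tcp_pos: [0.5528, -0.2801, 0.0297]
eef_rot: [9.5, 88.1, -155.8]
contact_force: [0.9, 0.2, -1.7]
gripper_width: 0.0435
time_s: 10.45
tcp_pos: [0.5531, -0.2802, 0.0283]
eef_rot: [10.5, 88.2, -154.8]
contact_force: [-0.3, -0.4, -0.2]
gripper_width: 0.0541
time_s: 10.95
tcp_pos: [0.5562, -0.2786, 0.1501]
eef_rot: [10.2, 88.1, -155.0]
contact_force: [1.8, -0.8, 0.3]
gripper_width: 0.0657
```

```bash
python3 -m jog '{"fingers":[0.75,0.75,0.75,0.75,0.75],"dp":[[-20,-40,0],[-40,-80,0],[-50,-120,0],[-50,-160,0],[-50,-160,0]],"twist":[0,0,0,0,0]}'; python3 - <<'E'
from h import *
c=snap("side","10.png",(180,140,380,370),3)
E
```

```text
time_s: 11.45
tcp_pos: [0.5163, -0.12, 0.2011]
eef_rot: [10.6, 88.3, -154.4]
contact_force: [0.5, 0.1, -0.1]
gripper_width: 0.0659
```

View pics/10.png

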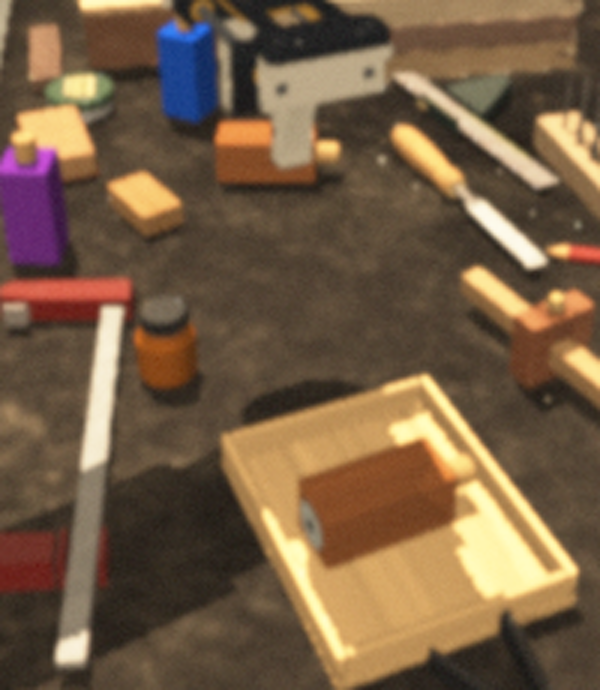

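The plated leg (380,505) lies flat on the tray floor, clear of the walls, and the other leg (265,152) lies on its side on the bench. The gripper is clear of everything, about 0.2 m up. Handing in.

```bash
python3 -c "
from plant import r
print(r.close_job())"
```

```text
the job is handed in; nothing more can be done
None
```

The plated leg now lies on its side in the tray, and the bare leg lies on its side on the bench; I handed the job in at about 11.5 s of the 51 s allowed.

**What I did:** I pushed both legs over away from the robot with the closed fingers. The side camera then showed a steel disc under the right-hand leg. I gripped that leg at about 43 mm opening and checked the disc and its dark hole again while it hung over the tray. I then laid it along the tray's x and released it.

**Last checks:**
- The last picture shows the plated leg flat on the tray floor and clear of the walls, with the other leg still on the bench.
- The gripper was clear of everything at about z = 0.20 m, and no contact force in the reports was above about 2 N.
- The other leg's underside was never seen directly. I took it as bare because the plate was found on the first leg.
- Early on, my rough side-view pixels put the legs' y positions 13–21 mm away from the top view. I used the top view for the pushes; both legs fell as planned.
- I did not measure the final poses numerically; I judged them from the picture.

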